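# Push the slide carrier over the lip into its nest

## Task

On the grey loading dock, push the flat slide carrier along the deck and over the raised lip so that it drops into the nest beyond and lies fully down and flat on the nest floor. Slide it, do not pick it up, and do not disturb the tally counter, dropper bottle and sample cup standing round the dock.

Things in the scene. Friction and masses are not known exactly. Their poses are not given: they have to be found in the camera images.
- dock: Grey loading dock fixed to the worktop, 172 mm wide (its x), 265 mm long (its y, from -140 to +125 mm). Origin at worktop height on its centre line, z up. Push direction: its +y. The flat deck, top 12 mm above the worktop, runs from y -140 to +8 mm; then come ramp, lip and nest. Two flared cheeks (top 24 mm) narrow the way from 160 mm wide at y -24 mm to 134 mm at y +6 mm.
- lip (a point): Middle of the lip's top, 22 mm along the dock's +y from its origin, 15 mm above the worktop; axes as the dock's. The aluminium lip runs across the dock, is 8 mm wide (dock y 18 to 26 mm) and 3 mm higher than the deck, with a 10 mm long ramp on the deck side and a straight drop of 9 mm to the nest floor on the other.
- nest (a point): Centre of the nest floor, on the dock's centre line, 72 mm along the dock's +y from its origin, 6 mm above the worktop; axes as the dock's. The nest is a pocket 134 mm wide (x) and 92 mm long (dock y 26 to 118 mm), with 8 mm thick side walls (top 24 mm) that begin at dock y +6 mm and an end stop (top 18 mm).
- carrier: Loose flat aluminium carrier with four glass slides, 128 mm (its x) by 86 mm (its y), 8 mm thick, 0.11 to 0.23 kg. Origin: centre of its underside, z up. Starts flat on the deck, +y along the dock's within 7 degrees, up to 6 mm off centre. Pushed on its rear long side (a few N) it climbs the ramp, tips over the lip and falls in when its rear edge passes the lip. Play in the nest 6 mm each way.
- tally_counter: Small hand tally counter, 54x73x25 mm, loose on the worktop beyond the deck end of the dock (the -y end). Origin at the centre of its underside. Leave alone.
- dropper: Brown dropper bottle, 36 mm across, 96 mm high, loose on the worktop beyond the end-stop end of the dock. Origin at the centre of its underside. Leave alone.
- sample_cup: White sample cup with a white lid, 64 mm across, 73 mm high, loose on the worktop beyond the end-stop end of the dock. Origin at the centre of its underside. Leave alone.

How it is judged:
At the end, for the whole second after the job is handed in: The carrier lies flat (within 2 degrees) and right side up on the nest floor (underside within 2 mm of it), centred within 9 mm and square within 7 degrees, as the nest's walls hold it, and at rest (horizontal distance between carrier and nest below 0.009 m and z of carrier in the frame of nest below 0.002 m and angle between carrier's own z axis and vertical below 0.035 rad and angle between the y axis of carrier and the y axis of dock, either way round below 0.12 rad and linear speed of carrier below 0.02 m/s); the robot touches nothing.
It fails at once if the carrier is picked up (its centre more than 15 mm above the deck) or stood on edge (z of carrier in the frame of dock above 0.027 m or angle between carrier's own z axis and vertical above 0.6 rad).
It fails at once if the tally counter, dropper bottle or sample cup is moved by more than 15 mm or tipped (distance of any of tally_counter, dropper, sample_cup from where it was at the start of the episode above 0.015 m or angle between any of dropper, sample_cup's own z axis and vertical above 0.4 rad).
It also fails if it takes over 35 s, if anything falls off the work surface, if the arm or the gripper's body presses on something with over 40 N, if the wrist force passes 120 N, or if a joint passes its speed limit or range.

## Robot

A 6-joint arm with a two-finger parallel gripper is mounted at the origin on a cart in front of the work surface, level with it; the furniture and walls round the work are solid. World frame = base frame: x ahead of the robot, y to its left, z up, the work surface at z = 0. Lengths are in m, angles in rad, forces in N, time in s.
With the tool pointing down it reaches from about 0.25 to 0.775 m from the base axis. Payload 4 kg.
Tool frame: the origin (TCP) lies at the very end of the fingers, on their centre line; the grasp point (between the pads) lies 19 mm behind it (robot.tcp_to_grasp is the distance from the TCP to the grasp point, in m); z points along the fingers, y is the line along which they close (so a half turn about z gives the same grasp; the last joint's range is limited). The gripper opens to 94 mm and grips with 3 to 60 N. Pads are 16 mm wide; open, the fingers measure 119 mm over their backs; the gripper's body (75 mm by 177 mm) begins 78 mm behind the grasp point.
Start: joints at [-1.354, 0.087, 1.371, -0, 1.684, -0.103], TCP at [0.173, -0.522, 0.206] pointing down, gripper open.
Joint ranges: [-3.1, 3.1], [-0.76, 2.03], [0.27, 2.55], [-1.08, 4.22], [0.17, 2.65], [-2.57, 2.57]. Speed limits (rad/s): [2.79, 2.79, 3.14, 3.14, 3.14, 3.14].

## Interface

Orientations are given as [roll, pitch, yaw] about the fixed x, y, z axes, in that order (R = Rz(yaw) Ry(pitch) Rx(roll)).
In Python, from bench import robot, camrig, ticket, readout gives the robot as it stands (robot), with the cameras (camrig), the job (ticket) and the readings (readout).
- The arm moves only by the shell command python3 nudge.py, which reads ROWS from standard input. ROWS is a JSON list of rows, 1 to 20 of them, each an object with the fields aperture (the finger opening in m), trans (a list: dx, dy, dz in fractions of the full range, 1 being 1 m), rz (a turn about the tool's z in a scale on which 1.0 is 2 rad); a field left out counts as zero (the opening has to be given); each row shifts and turns the commanded pose from where the row before left it, along the tool's axes as they then stand; what a row does not reach is not made up. A row lasts 1/12 s, in which the tool goes at most 0.0417 m and 0.125 rad, less where a joint would pass 70% of its speed; a pose out of reach is approached as far as the arm can. The fingers move at their own pace and stop on an object; the grip force is fixed at half the most. Time passes only in rows, so rows that do not move let the fingers close. It prints the time, the measured TCP pose, the force, the opening and the grip force at its end. A shift or turn number past 1, either way, is cut back to 1. Input that does not fit is refused with a message, and nothing moves.
- readout.get_obs(): the state, without advancing time (a new reading comes with each control period).
- camrig.snapshot(name): name is "side" or "top"; returns a dict with "color" (400x640x3 uint8, blue, green, red), "fx", "fy", "cx", "cy" (pixels), "k1" (the pictures are not rectified: a ray, as slopes to the right and down, at radius r is drawn at 1 + k1 r^2 times it, then the intrinsics apply), "extrinsics" (4x4, takes a point from world to camera coordinates). Camera axes: x right, y down, z forward; pixel columns grow to the right and rows downward; lengths in m; the calibration is good to about 2 mm. A picture is of the moment at which its call begins. There is no depth.
- ticket.close_job(): hands the job in; it is judged then, once.
The state is a dict: "time": time; "joint_positions": joint angles; "qvel": joint speeds; "joint_torque": joint torques, N m; "tool_pos": TCP position; "ee_rot": TCP orientation; "wrist_force": force on the tool from outside, world axes, zero at the start; "wrist_torque": the same for the moment, N m; "width": finger opening in m; "finger_force": force on a finger pad.
Only numpy, scipy, OpenCV 4.12 (cv2) and the standard library are available. Lean on these libraries where they do the work, as an engineer would, in place of code of your own. Each camera call takes 0.05 s, during which the arm holds its last target. There are 200 camera calls.

## Working session

There is one attempt and no reset: what is moved stays moved. The work goes in short steps, Python scripts to look and compute and a shell command to move; the robot and the scene stay as the last step left them, time stands still between calls to the robot, and variables do not carry over. Pictures are saved under pics/ and viewed, at most 10 in all, crops included, and the job is handed in when it is done.

```bash
ls; mkdir -p pics
python3 - <<'E'
from bench import robot, camrig, ticket, readout
import cv2,numpy as np
for n in("top","side"):
    s=camrig.snapshot(n); cv2.imwrite(f"pics/{n}0.png",s["color"])
    print(n,s["fx"],s["fy"],s["cx"],s["cy"],s["k1"]);print(np.round(s["extrinsics"],4))
o=readout.get_obs();print(o["time"],o["tool_pos"],o["ee_rot"],o["width"])
E
```

```text
bench.py
nudge.py
pics
top 387.04200026705456 387.04200026705456 321.09711421825665 198.65449814004373 -0.042709299703884374
[[-0.0757 -0.9971 -0.0067  0.043 ]
 [-0.9737  0.0754 -0.2148  0.498 ]
 [ 0.2147 -0.0097 -0.9766  0.7766]
 [ 0.      0.      0.      1.    ]]
side 434.0742100618619 434.0742100618619 315.44256146982195 201.27827719446776 -0.07551662082766483
[[-0.9938 -0.1111  0.0081  0.5144]
 [-0.0792  0.6539 -0.7524  0.0737]
 [ 0.0783 -0.7484 -0.6586  0.9982]
 [ 0.      0.      0.      1.    ]]
0.1 [ 0.17279704 -0.52165839  0.2044157 ] [-3.13964946e+00 -2.06547772e-04  3.19798656e-01] 0.09418687839899462
```

View pics/top0.png

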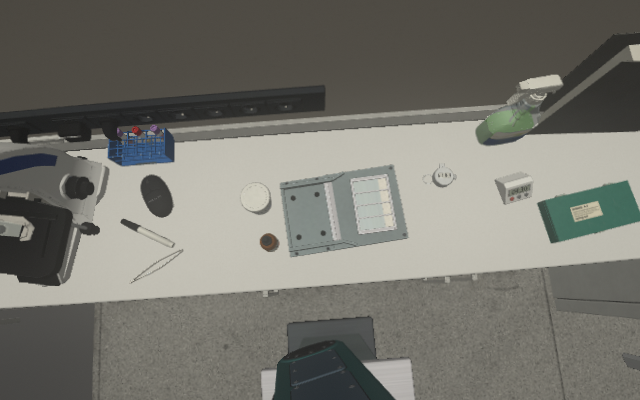

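View pics/side0.png

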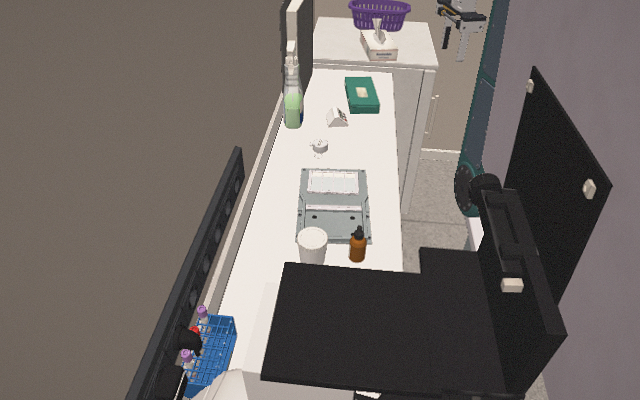

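The top view shows the dock at about (345,210): nest on the left (world +y), carrier on the deck at right around (374,205), tally counter at (443,176), cup (255,197) and dropper (269,242). Next, a zoomed crop for the corners.

Run:
```python
import cv2
i=cv2.imread("pics/top0.png")[158:264,270:470]
cv2.imwrite("pics/crop0.png",cv2.resize(i,None,fx=4,fy=4,interpolation=cv2.INTER_CUBIC))
```

```text
(no output)
```

View pics/crop0.png

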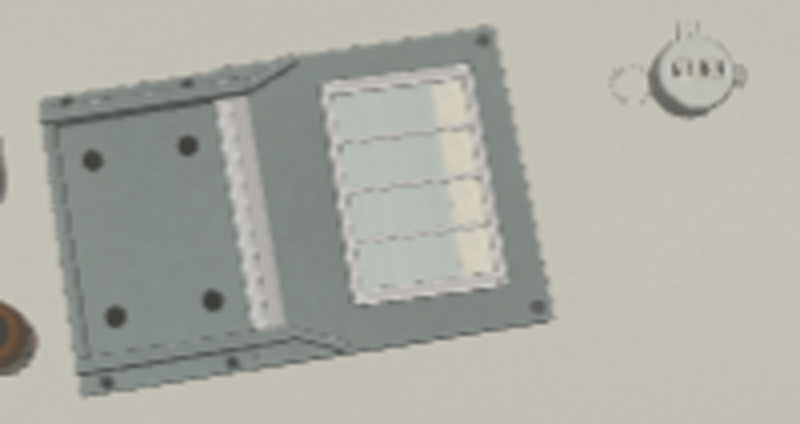

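In the crop, the dock corners are at (495,27) and (552,320) on the deck end, and (40,100) and (82,396) on the stop end. The carrier's corners are at (322,84), (470,66), (507,283) and (357,304). The lip runs from (232,97) to (268,328).

```bash
cat > h.py <<'E'
import numpy as np,cv2
from bench import robot, camrig, ticket, readout
def w(s,uv,z):
    K=np.array([[s["fx"],0,s["cx"]],[0,s["fy"],s["cy"]],[0,0,1.]])
    p=cv2.undistortPoints(np.array(uv,float).reshape(-1,1,2),K,np.array([s["k1"],0,0,0,0.])).reshape(-1,2)
    E=np.array(s["extrinsics"]);R=E[:3,:3];c=-R.T@E[:3,3]
    d=np.c_[p,np.ones(len(p))]@R
    return (c+d*((np.asarray(z,float)-c[2])/d[:,2])[:,None])
def fit(loc,P):  # 2D rigid fit: P=c+R(yaw)loc
    loc=np.array(loc,float);P=np.array(P)[:,:2];a=loc-loc.mean(0);b=P-P.mean(0)
    t=np.arctan2((a[:,0]*b[:,1]-a[:,1]*b[:,0]).sum(),(a*b).sum())
    R=np.array([[np.cos(t),-np.sin(t)],[np.sin(t),np.cos(t)]])
    c=P.mean(0)-R@loc.mean(0);return c,t,np.linalg.norm(P-c-loc@R.T,axis=1)
def crop(p):return np.array(p)/4.+[270-.375,158-.375]
E
python3 - <<'E'
from h import *
s=camrig.snapshot("top")
D=w(s,crop([(495,27),(552,320),(40,100),(82,396)]),[.012,.012,.021,.021])
c,t,e=fit([(.086,-.14),(-.086,-.14),(.086,.125),(-.086,.125)],D);print("dock",c,t,e)
C=w(s,crop([(322,84),(470,66),(507,283),(357,304)]),[.02]*4)
k,tk,e=fit([(.064,.043),(.064,-.043),(-.064,-.043),(-.064,.043)],C);print("car",k,tk,e)
R=np.array([[np.cos(t),-np.sin(t)],[np.sin(t),np.cos(t)]])
f=lambda p:(np.array(p)[:,:2]-c)@R
print("car in dock",f([k]),tk-t)
print("lip",f(w(s,crop([(232,97),(268,328)]),[.015]*2)))
print("tally",f(w(s,crop([(692,75)]),[.025])),w(s,crop([(692,75)]),[.025]))
for d in (-.135,-.12,.117-.086):print(d,c+R@[0,d])
E
```

```text
dock [ 0.47904824 -0.03534296] 0.08680102964637011 [0.00043754 0.00269854 0.00297167 0.00165481]
car [ 0.48793721 -0.11039283] 0.05575924141284603 [0.00103974 0.00165375 0.00185444 0.00155458]
car in dock [[ 0.00234928 -0.07553792]] -0.031041788233524083
lip [[ 0.06888643  0.01613647]
 [-0.0638627   0.01832357]]
tally [[ 0.03661748 -0.2416565 ]] [[ 0.53647756 -0.27291522  0.025     ]]
-0.135 [ 0.49075167 -0.16983471]
-0.12 [ 0.48945129 -0.15489118]
0.031000000000000014 [ 0.47636078 -0.00445967]
```

Careful with the scale: turns go in shares of 2 rad. That gives: -0.12 rad is -0.06.

```bash
echo '[{"aperture": 0.094,"rz": -0.06},{"aperture": 0.094,"rz": -0.06},{"aperture": 0.094,"rz": -0.06},{"aperture": 0.094,"rz": -0.06},{"aperture": 0.094,"rz": -0.06},{"aperture": 0.094,"rz": -0.06},{"aperture": 0.094,"rz": -0.06},{"aperture": 0.094,"rz": -0.06},{"aperture": 0.094,"rz": -0.06},{"aperture": 0.094,"rz": -0.06},{"aperture": 0.094,"rz": -0.06},{"aperture": 0.094,"rz": -0.009},{"aperture": 0.094}]' | python3 nudge.py
cat >> h.py <<'E'
C=np.array([0.47904824,-0.03534296]);T=0.0868
def dockpos():
    o=readout.get_obs();t=T;R=np.array([[np.cos(t),-np.sin(t)],[np.sin(t),np.cos(t)]])
    p=o["tool_pos"];d=(p[:2]-C)@R
    print("t",o["time"],"dock x,y,z",np.round([*d,p[2]],4),"yaw err",o["ee_rot"][2]-T-np.pi/2,"rp",o["ee_rot"][:2],"F",np.round(o["wrist_force"],1),"j6",o["joint_positions"][5])
E
python3 -c "
from h import *;dockpos()"
```

```text
time: 1.23
tool_pos: [0.1729, -0.5219, 0.2051]
ee_rot: [-3.142, -0.001, 1.656]
wrist_force: [-0.9, -0.2, 0.8]
width: 0.0939
finger_force: 0.0
t 1.2333 dock x,y,z [-0.3472 -0.4582  0.2051] yaw err -0.0018402595480380146 rp [-3.14151903e+00 -6.22162263e-04] F [-0.9 -0.2  0.8] j6 -1.4390071952080303
```

```bash
echo '[{"aperture": 0.094,"trans": [0.0255,0.029,0]},{"aperture": 0.094,"trans": [0.0255,0.029,0]},{"aperture": 0.094,"trans": [0.0255,0.029,0]},{"aperture": 0.094,"trans": [0.0255,0.029,0]},{"aperture": 0.094,"trans": [0.0255,0.029,0]},{"aperture": 0.094,"trans": [0.0255,0.029,0]},{"aperture": 0.094,"trans": [0.0255,0.029,0]},{"aperture": 0.094,"trans": [0.0255,0.029,0]},{"aperture": 0.094,"trans": [0.0255,0.029,0]},{"aperture": 0.094,"trans": [0.0255,0.029,0]},{"aperture": 0.094,"trans": [0.0255,0.029,0]},{"aperture": 0.094,"trans": [0.0255,0.029,0]},{"aperture": 0.094,"trans": [0,0,0.03]},{"aperture": 0.094,"trans": [0,0,0.03]},{"aperture": 0.094,"trans": [0,0,0.03]},{"aperture": 0.094,"trans": [0,0,0.03]},{"aperture": 0.094},{"aperture": 0.094}]' | python3 nudge.py
python3 -c "
from h import *;dockpos()
for n in ('side',):
    cv2.imwrite('pics/s1.png',cv2.resize(camrig.snapshot(n)['color'][130:280,240:440],None,fx=4,fy=4))"
```

```text
time: 2.73
tool_pos: [0.4917, -0.1863, 0.0839]
ee_rot: [-3.138, -0.002, 1.656]
wrist_force: [-0.6, -0.7, 0.5]
width: 0.094
finger_force: 0.0
t 2.7333 dock x,y,z [-0.0005 -0.1515  0.0839] yaw err -0.001334025730886701 rp [-3.13765368e+00 -2.38653274e-03] F [-0.6 -0.7  0.5] j6 -0.5555333682958679
```

View pics/s1.png

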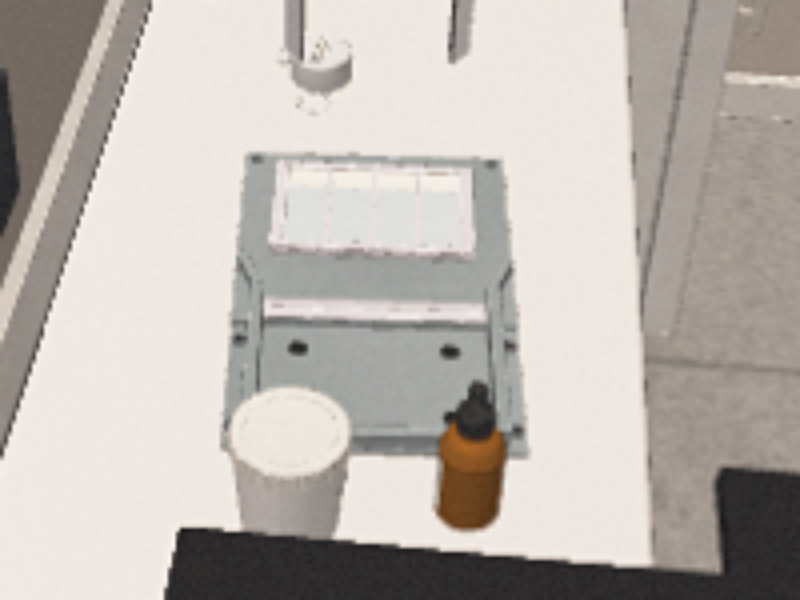

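The side view shows the fingers hanging behind the carrier at (293,60) and (455,60). The carrier corners are near (280,163), (471,170), (475,256) and (268,248), and the deck corners near (247,155) and (502,158). I'll cross-check the dock frame with this camera.

Run:
```python
from h import *
s=camrig.snapshot("side")
q=lambda p:np.array(p)/4.+[240-.375,130-.375]
R=np.array([[np.cos(T),-np.sin(T)],[np.sin(T),np.cos(T)]])
f=lambda p,z:print(np.round((w(s,q(p),[z]*len(p))[:,:2]-C)@R,4).tolist())
f([(280,163),(471,170),(475,256),(268,248)],.02);f([(247,155),(502,158)],.012);f([(264,300),(487,308)],.015)
```

```text
[[0.0606, -0.1175], [-0.0644, -0.1144], [-0.0627, -0.0271], [0.065, -0.0304]]
[[0.0833, -0.1361], [-0.0869, -0.1389]]
[[0.0658, 0.0124], [-0.0681, 0.0151]]
```

```bash
echo '[{"aperture": 0.094,"trans": [0,0,0.03]},{"aperture": 0.094,"trans": [0,0,0.03]},{"aperture": 0.094,"trans": [0,0,0.0065]},{"aperture": 0.094},{"aperture": 0.094}]' | python3 nudge.py
python3 -c "
from h import *;dockpos()"
```

```text
time: 3.25
tool_pos: [0.4942, -0.1878, 0.0211]
ee_rot: [3.139, 0.002, 1.657]
wrist_force: [-0.3, 0.7, 1.7]
width: 0.0945
finger_force: 0.0
t 3.25 dock x,y,z [ 0.0019 -0.1532  0.0211] yaw err -0.00034026794200370247 rp [3.13907581e+00 1.61054681e-03] F [-0.3  0.7  1.7] j6 -0.5568330624457313
```

```bash
for i in 1 2 3; do echo '[{"aperture": 0.094}]' | python3 nudge.py >/dev/null; python3 -c "
from h import *;dockpos()"; done
```

```text
t 3.3333 dock x,y,z [ 0.0026 -0.1536  0.0219] yaw err -9.265350110454484e-05 rp [3.13732542e+00 2.70036187e-03] F [ 0.2 -1.1  0.6] j6 -0.5569894651169932
t 3.4167 dock x,y,z [ 0.0024 -0.1534  0.0216] yaw err 8.177963971567337e-06 rp [3.13764233e+00 2.53800458e-03] F [0.6 1.2 0.3] j6 -0.5570148470667328
t 3.5 dock x,y,z [ 0.0019 -0.1531  0.0209] yaw err 0.00014258992315951957 rp [3.13860228e+00 1.93731876e-03] F [-0.9  0.5 -0.6] j6 -0.5570807475659105
```

```bash
echo '[{"aperture": 0.094,"trans": [0.01,-0.002,0.0045]},{"aperture": 0.094,"trans": [0.01,0,0]},{"aperture": 0.094},{"aperture": 0.094},{"aperture": 0.094}]' | python3 nudge.py; for i in 1 2 ; do python3 -c "
from h import *;dockpos()";echo '[{"aperture": 0.094}]' | python3 nudge.py >/dev/null;  done
```

```text
time: 3.92
tool_pos: [0.4893, -0.1669, 0.0145]
ee_rot: [-3.142, 0.0, 1.659]
wrist_force: [-0.3, -0.3, -0.0]
width: 0.0942
finger_force: 0.0
t 3.9167 dock x,y,z [-0.0012 -0.132   0.0145] yaw err 0.0010156569400556759 rp [-3.14156022e+00  2.33800570e-04] F [-0.3 -0.3 -0. ] j6 -0.5261398427786268
t 4.0 dock x,y,z [-0.0012 -0.1324  0.0146] yaw err 0.0004730318511152465 rp [3.14147633e+00 3.10957165e-04] F [ 0.9 -0.4  0.9] j6 -0.5261487657923022
```

```bash
echo '[{"aperture": 0.094,"trans": [0.008,0.001,0]},{"aperture": 0.094,"trans": [0.008,0,0]},{"aperture": 0.094,"trans": [0.008,0,0]},{"aperture": 0.094,"trans": [0.008,0,0]},{"aperture": 0.094,"trans": [0.008,0,0]},{"aperture": 0.094,"trans": [0.008,0,0]},{"aperture": 0.094,"trans": [0.008,0,0]},{"aperture": 0.094,"trans": [0.008,0,0]},{"aperture": 0.094}]' | python3 nudge.py; python3 -c "
from h import *;dockpos()
cv2.imwrite('pics/s2.png',cv2.resize(camrig.snapshot('side')['color'][130:280,240:440],None,fx=4,fy=4))"
```

```text
time: 4.83
tool_pos: [0.4843, -0.1014, 0.0143]
ee_rot: [-3.141, -0.002, 1.659]
wrist_force: [-0.4, -0.1, -0.3]
width: 0.0938
finger_force: 0.0
t 4.8333 dock x,y,z [-0.0005 -0.0663  0.0143] yaw err 0.0016566510444597782 rp [-3.14113920e+00 -1.57843318e-03] F [-0.4 -0.1 -0.3] j6 -0.4108437265936021
```

View pics/s2.png

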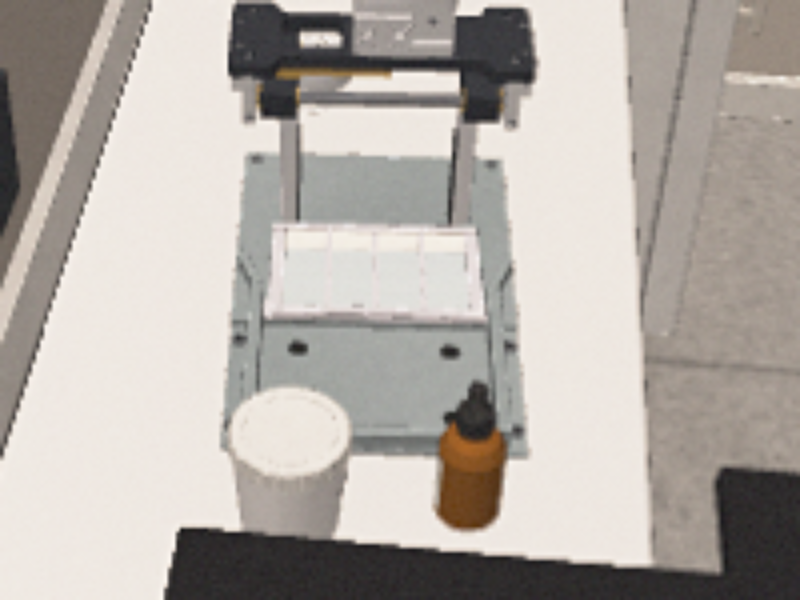

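The carrier has moved squarely with the fingers. Its front edge is now on the lip, from (265,318) to (487,322), and centred between the walls. I'll keep pushing and raise the tip near the lip.

```bash
echo '[{"aperture": 0.094,"trans": [0.008,0,0]},{"aperture": 0.094,"trans": [0.008,0,0]},{"aperture": 0.094,"trans": [0.008,0,0]},{"aperture": 0.094,"trans": [0.008,0,0]},{"aperture": 0.094,"trans": [0.008,0,0]},{"aperture": 0.094,"trans": [0.006,0,0]},{"aperture": 0.094,"trans": [0,0,-0.003]},{"aperture": 0.094},{"aperture": 0.094}]' | python3 nudge.py; python3 -c "
from h import *;dockpos()
cv2.imwrite('pics/s3.png',cv2.resize(camrig.snapshot('side')['color'][130:280,240:440],None,fx=4,fy=4))"
```

```text
time: 5.63
tool_pos: [0.4808, -0.0574, 0.0177]
ee_rot: [3.141, -0.0, 1.658]
wrist_force: [0.3, 0.5, 0.3]
width: 0.0939
finger_force: 0.0
t 5.6333 dock x,y,z [-0.0001 -0.0221  0.0177] yaw err 0.0004136752815282474 rp [ 3.14120671e+00 -2.69961647e-04] F [0.3 0.5 0.3] j6 -0.3234949746216711
```

View pics/s3.png

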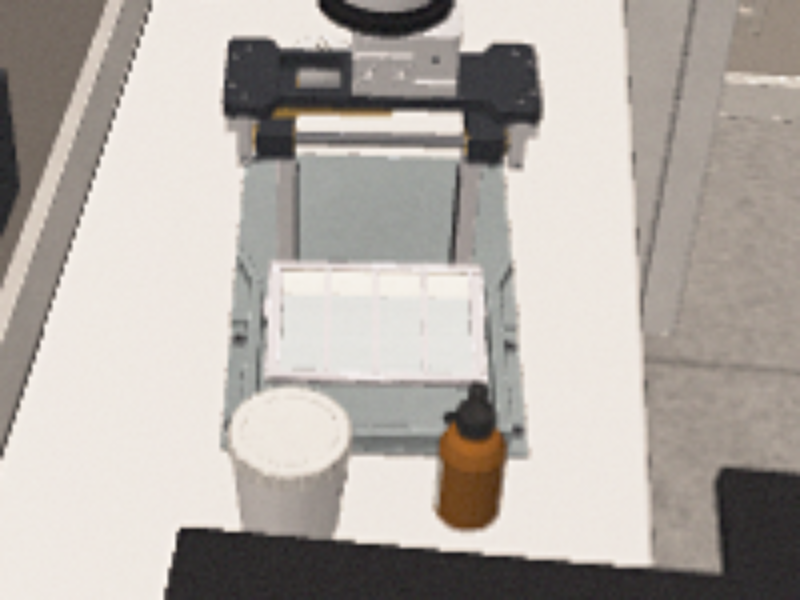

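The carrier has tipped over the lip and is still square. Its rear edge is at about row 265 and its front at about row 380.

```bash
echo '[{"aperture": 0.094,"trans": [0.008,0,0]},{"aperture": 0.094,"trans": [0.008,0,0]},{"aperture": 0.094,"trans": [0.008,0,0]},{"aperture": 0.094,"trans": [0.006,0,0]},{"aperture": 0.094,"trans": [0.006,0,0]},{"aperture": 0.094,"trans": [0.004,0,0]},{"aperture": 0.094,"trans": [0.003,0,0]},{"aperture": 0.094},{"aperture": 0.094}]' | python3 nudge.py; python3 -c "
from h import *;dockpos()
cv2.imwrite('pics/s4.png',cv2.resize(camrig.snapshot('side')['color'][130:280,240:440],None,fx=4,fy=4))"
```

```text
time: 6.43
tool_pos: [0.477, -0.0146, 0.0175]
ee_rot: [3.141, 0.0, 1.658]
wrist_force: [-0.2, -0.4, -0.4]
width: 0.0939
finger_force: 0.0
t 6.4333 dock x,y,z [-0.0002  0.0209  0.0175] yaw err 0.0006087020228646711 rp [3.14143813e+00 5.31202675e-05] F [-0.2 -0.4 -0.4] j6 -0.23684534453462622
```

View pics/s4.png

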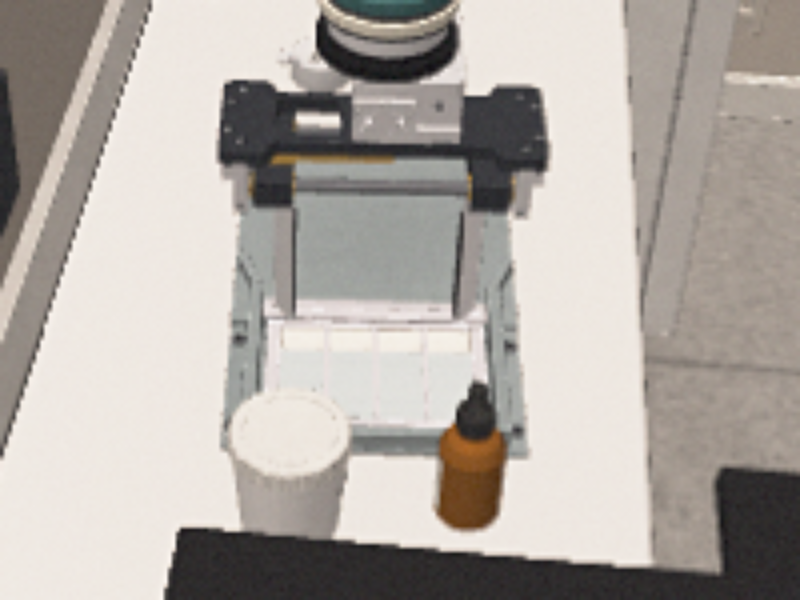

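The lip is visible again at rows 300–318, and the carrier sits beyond it, so it has probably dropped in. I'll back off, rise and check from above.

```bash
echo '[{"aperture": 0.094,"trans": [-0.01,0,-0.002]},{"aperture": 0.094,"trans": [-0.02,0,-0.003]},{"aperture": 0.094,"trans": [-0.02,0,-0.03]},{"aperture": 0.094,"trans": [-0.02,0,-0.03]},{"aperture": 0.094,"trans": [-0.02,0,-0.03]},{"aperture": 0.094,"trans": [-0.02,0,-0.03]},{"aperture": 0.094,"trans": [-0.03,0,-0.02]},{"aperture": 0.094,"trans": [-0.035,0,0]},{"aperture": 0.094,"trans": [-0.035,0,0]},{"aperture": 0.094,"trans": [-0.035,0,0]},{"aperture": 0.094,"trans": [-0.035,0,0]},{"aperture": 0.094,"trans": [-0.035,0,0]},{"aperture": 0.094},{"aperture": 0.094}]' | python3 nudge.py; python3 -c "
from h import *;dockpos()
a=cv2.resize(camrig.snapshot('side')['color'][160:260,290:385],None,fx=4,fy=4,interpolation=2)
b=cv2.resize(camrig.snapshot('top')['color'][158:258,270:370],None,fx=4,fy=4,interpolation=2)
cv2.imwrite('pics/f.png',np.hstack([b,a]))"
```

```text
time: 7.65
tool_pos: [0.5034, -0.331, 0.1617]
ee_rot: [-3.141, -0.001, 1.654]
wrist_force: [-0.1, -0.3, -0.6]
width: 0.0939
finger_force: 0.0
t 7.65 dock x,y,z [-0.0014 -0.2967  0.1617] yaw err -0.0036727438105337296 rp [-3.14060275e+00 -8.10609460e-04] F [-0.1 -0.3 -0.6] j6 -0.7588588327697589
```

View pics/f.png

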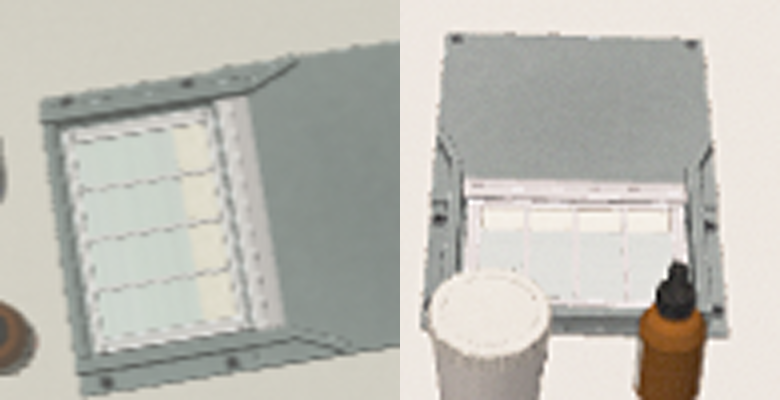

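From above, the carrier fills the nest. Its corners are near (60,128), (213,106), (243,328) and (92,355), with a dark gap to the lip on its right. I'll check with numbers before handing in.

Run:
```python
from h import *
R=np.array([[np.cos(T),-np.sin(T)],[np.sin(T),np.cos(T)]])
s=camrig.snapshot("top")
P=w(s,crop([(60,128),(213,106),(243,328),(92,355)]),[.014]*4)
k,t,e=fit([(.064,.043),(.064,-.043),(-.064,-.043),(-.064,.043)],P)
print((k-C)@R,t-T,e,((P[:,:2]-C)@R).round(4).tolist())
s=camrig.snapshot("side")
q=lambda p:np.array(p)/4.+[290-.375,160-.375]
for z in(.014,.023):print(z,((w(s,q([(65,200),(288,205)]),[z]*2)[:,:2]-C)@R).round(4).tolist())
```

```text
[0.00217003 0.07271112] -0.014355014917718845 [0.00061957 0.00120311 0.00153006 0.00156924] [[0.0672, 0.1152], [0.0657, 0.0276], [-0.0615, 0.0319], [-0.0627, 0.1161]]
0.014 [[0.0645, 0.0291], [-0.068, 0.0291]]
0.023 [[0.064, 0.039], [-0.0668, 0.039]]
```

```bash
python3 -c "
from bench import robot, camrig, ticket, readout
print(ticket.close_job())"
```

```text
the job is handed in; nothing more can be done
None
```

I slid the carrier over the lip into the nest and handed the job in at about 8 s. Both cameras put it flat on the nest floor, about 2 mm off centre and 1° off square; the pictures show no sign the other objects were disturbed, though I did not measure them, and the hand-in returned no verdict.

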